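Transfer four repaired lenses to the white rack in reverse order

ROBOT

A 6-joint arm with a two-finger parallel gripper is mounted at the origin on the work surface. World frame = base frame: x ahead of the robot, y to its left, z up, the work surface at z = 0. Lengths are in m, angles in rad, forces in N, time in s.
With the tool pointing down it reaches from about 0.25 to 0.775 m from the base axis. Payload 4 kg.
Tool frame: the origin (TCP) lies between the finger pads; the fingertips stand 14 mm ahead of it and the grasp point (between the pads) lies 5 mm behind it (robot.nose_length is the distance from the TCP to the fingertips, in m); z points along the fingers, y is the direction in which the jaws open and shut (so a half turn about z gives the same grasp; the last joint's range is limited). The gripper opens to 94 mm and grips with 3 to 60 N. Pads are 16 mm wide; open, the fingers measure 119 mm over their backs; the gripper's body (75 mm by 177 mm) begins 78 mm behind the grasp point.
Start: joints at [1.047, 0.087, 1.371, -0, 1.684, -0.103], TCP at [0.225, 0.502, 0.22] pointing down, gripper open.
Joint ranges: [-3.1, 3.1], [-0.76, 2.03], [0.27, 2.55], [-1.08, 4.22], [0.17, 2.65], [-2.57, 2.57]. Speed limits (rad/s): [2.79, 2.79, 3.14, 3.14, 3.14, 3.14].

INTERFACE

Orientations are given as [roll, pitch, yaw] about the fixed x, y, z axes, in that order (R = Rz(yaw) Ry(pitch) Rx(roll)).
In Python, from bench import robot, eyes, finder gives the robot as it stands.
- The arm moves only by the tool play_rows, never from a script. Its argument "rows" is a list of rows, each an object with "linear": the shift along the tool's x, y, z in cm, a list of three; "spin": the turn about the tool's z in degrees. A call has 1 to 12 rows; each row shifts and turns the commanded pose from where the row before left it, along the tool's axes as they then stand; what a row does not reach is not made up. A row lasts 1/12 s, in which the tool goes at most 41.7 mm and 7.16 degrees, less where a joint would pass 70% of its speed; a pose out of reach is approached as far as the arm can. A call with a gripper value outside its range is refused whole. "claw" is the finger opening in cm, from 0 to 9.4, set as the call begins (left out, the last holds). The fingers move at their own pace and stop on an object; the grip force is fixed at half the most. Time passes only in rows, so rows that do not move let the fingers close. It gives the time, the measured TCP pose, the force and the opening at its end, in the units of the state.
- robot.get_obs(): the state, without advancing time (a new reading comes with each control period).
- eyes.snapshot(name): name is "scene" or "side" or "wrist"; returns a dict with "frame" (400x640x3 uint8, red, green, blue), "fx", "fy", "cx", "cy" (pixels), "rvec" (rotation vector, rad) and "tvec" (3), from world to camera coordinates, as OpenCV has them; the wrist camera has in their place "mount" (4x4, takes a point from camera to tool coordinates, whose origin is the TCP and whose axes are the flange's). Camera axes: x right, y down, z forward; pixel columns grow to the right and rows downward; lengths in m; the calibration is good to about 2 mm. The wrist camera is an equidistant fisheye: a pixel r from the principal point sees the ray r / f radians off the axis. A picture is of the moment at which its call begins: read the wrist's pose just before it. There is no depth.
- robot.close_job(): hands the job in, once; it reports no verdict.
Trained networks look in a picture, given as the dict that the camera call returned (one of the last four; its "shot" number tells which), for a name from the list of things; names that differ only in an ending like _2 or _b are one class to them, and where a whole thing is asked for, a point or a joint stands for the part that bears it (a point fixed in the world has none). Each returns a list of dicts, best first, with "conf" (0 to 1); they miss things now and then, are a little off and sometimes report something else, mostly with a low value. They report only what shows in the picture. A call takes as long as a camera call.
- finder.silhouettes(picture, name): "pixels" (400x640 bool, what is visible of it) and "box" ([centre column, centre row, width, height] in pixels, round what is visible of it).
The state is a dict: "time": time; "joint_positions": joint angles; "qvel": joint speeds; "joint_torque": joint torques, N m; "tool_pos": TCP position; "ee_rot": TCP orientation; "wrist_force": force on the tool from outside, world axes, zero at the start; "wrist_torque": the same for the moment, N m; "width": finger opening in m.
Only numpy, scipy, OpenCV 4.12 (cv2) and the standard library are available. Lean on these libraries where they do the work, as an engineer would, in place of code of your own. Each camera call takes 0.05 s, during which the arm holds its last target. There are 200 camera calls.

TASK

Move the four camera lenses from the aluminium rack with the coloured tiles to the white rack in reverse order: the leftmost lens goes into the rightmost recess, the next one into the recess next to that, and so on. Stand each lens upright, glass up, fully down in its own recess, and never knock a lens over on the way.

Things in the scene. Friction and masses are not known exactly. Their poses are not given: they have to be found in the camera images.
- tray: Source rack: aluminium bar fixed on the bench, 75 (x) by 410 (y) by 12 mm high, dark end lips 6 mm higher. Origin: centre of its underside. The row runs along its y axis, which points to the robot's left (within 11 degrees): places at y = -117, -39, 39, 117 mm, a coloured tile on each. It lies nearer or farther than the white rack. A jar 24 mm wide, 34 mm high stands near its -y end (y = -184 mm).
- rack: Destination rack: white bar on the bench, fixed, 75 (x) by 410 (y) by 16 mm high; four round grey-floored recesses, 62 mm across, 6 mm deep (floor 10 mm above the bench), centred at x = 0, y = -117, -39, 39, 117 mm. Origin: centre of its underside; its y axis points to the robot's left (within 11 degrees). A black cap 30 mm wide, 9 mm high lies near its +y end (y = 184 mm).
- lens_red: Camera lens, loose, 125 to 255 g, upright, 58 mm high in all: black barrel 52 mm in diameter from 12 to 56 mm above its base, on a foot 44 mm in diameter and 10 mm high; red ring on its top rim, round the dark front glass. Origin: centre of its underside; z up along its axis. At the start it stands on the red tile of the source rack, its base 15 mm above the bench.
- lens_yellow: Camera lens, loose, 125 to 255 g, upright, 58 mm high in all: black barrel 52 mm in diameter from 12 to 56 mm above its base, on a foot 44 mm in diameter and 10 mm high; yellow ring on its top rim, round the dark front glass. Origin: centre of its underside; z up along its axis. At the start it stands on the yellow tile of the source rack, its base 15 mm above the bench.
- lens_green: Camera lens, loose, 125 to 255 g, upright, 58 mm high in all: black barrel 52 mm in diameter from 12 to 56 mm above its base, on a foot 44 mm in diameter and 10 mm high; green ring on its top rim, round the dark front glass. Origin: centre of its underside; z up along its axis. At the start it stands on the green tile of the source rack, its base 15 mm above the bench.
- lens_blue: Camera lens, loose, 125 to 255 g, upright, 58 mm high in all: black barrel 52 mm in diameter from 12 to 56 mm above its base, on a foot 44 mm in diameter and 10 mm high; blue ring on its top rim, round the dark front glass. Origin: centre of its underside; z up along its axis. At the start it stands on the blue tile of the source rack, its base 15 mm above the bench.
- tile_red: Red tile, 66 by 62 by 3 mm, fixed on the source rack at one of its four places (which one differs each time); it stays there and marks where the red lens started. Origin: centre of its underside, 12 mm above the bench.
- tile_yellow: Yellow tile, 66 by 62 by 3 mm, fixed on the source rack at one of its four places (which one differs each time); it stays there and marks where the yellow lens started. Origin: centre of its underside, 12 mm above the bench.
- tile_green: Green tile, 66 by 62 by 3 mm, fixed on the source rack at one of its four places (which one differs each time); it stays there and marks where the green lens started. Origin: centre of its underside, 12 mm above the bench.
- tile_blue: Blue tile, 66 by 62 by 3 mm, fixed on the source rack at one of its four places (which one differs each time); it stays there and marks where the blue lens started. Origin: centre of its underside, 12 mm above the bench.

How it is judged:
By the outcome, as a careful person would: the job done as asked, in the order asked, and still so for the second after the job is handed in, with the robot touching nothing.
It also fails if it takes over 88 s, if anything falls off the work surface, if the arm or the gripper's body presses on something with over 40 N, if the wrist force passes 120 N, or if a joint passes its speed limit or range.

## Working session

There is one attempt and no reset: what is moved stays moved. The work goes in short steps, Python scripts to look and compute and a tool call to move; the robot and the scene stay as the last step left them, time stands still between calls to the robot, and variables do not carry over. Pictures are saved under pics/ and viewed, about 12 in all and at most 16, crops included, and the job is handed in when it is done.

Besides the shell and the picture viewer there is one more tool, called after "Emit:" by a JSON object that holds its "fn" and its "kwargs", one argument or row to a line. play_rows: Moves the arm, as the interface text tells. Its arguments: {"type":"object","properties":{"rows":{"type":"array"},"claw":{"type":"number"}},"required":["rows"]}

```bash
ls; mkdir -p pics
cat > h.py <<'E'
import numpy as np,cv2
from bench import robot,eyes,finder
def ray(p,uv):
    R=cv2.Rodrigues(np.array(p["rvec"],float))[0];t=np.array(p["tvec"],float).ravel()
    d=R.T@np.array([(uv[0]-p["cx"])/p["fx"],(uv[1]-p["cy"])/p["fy"],1]);return -R.T@t,d
def atz(p,uv,z):
    o,d=ray(p,uv);return o+d*(z-o[2])/d[2]
def proj(p,X):
    return cv2.projectPoints(np.array(X,float).reshape(-1,3),np.array(p["rvec"],float),np.array(p["tvec"],float),np.array([[p["fx"],0,p["cx"]],[0,p["fy"],p["cy"]],[0,0,1.]]),None)[0].reshape(-1,2)
def save(p,n): cv2.imwrite("pics/"+n,p["frame"][:,:,::-1])
E
python3 - <<'E'
from h import *
s=robot.get_obs();print({k:np.round(v,3).tolist() for k,v in s.items()})
fr=[]
for n in["scene","side"]:
    p=eyes.snapshot(n);fr.append(p["frame"]);c=-cv2.Rodrigues(np.array(p["rvec"],float))[0].T@np.array(p["tvec"]).ravel();print(n,c.round(3))
    save(p,n+"0.png")
    for k in["tray","rack","lens_red","lens_yellow","lens_green","lens_blue","tile_red","tile_yellow","tile_green","tile_blue"]:
        for r in finder.silhouettes(p,k)[:2]:
            b=r["box"];print(k,round(r["conf"],2),np.round(b,1),atz(p,b[:2],0.016).round(3), atz(p,[b[0],b[1]-b[3]/2],.073).round(3),r["pixels"].sum())
E
```

```text
pics
{'time': 0.0, 'joint_positions': [1.047, 0.088, 1.372, -0.0, 1.684, -0.103], 'qvel': [-0.0, 0.001, -0.001, 0.002, 0.001, -0.0], 'joint_torque': [-0.0, -34.016, -30.243, 0.072, 0.033, -0.0], 'tool_pos': [0.224, 0.502, 0.218], 'ee_rot': [-3.14, -0.0, 2.721], 'wrist_force': [-0.423, 0.06, -0.246], 'wrist_torque': [0.012, -0.029, -0.051], 'width': 0.094}
scene [0.96  0.284 0.429]
tray 0.71 [390.7 198.  254.  135.8] [0.479 0.063 0.016] [0.4   0.012 0.073] 4494
rack 0.78 [334.9 289.4 282.4 217.9] [0.665 0.094 0.016] [0.556 0.017 0.073] 17954
lens_red 0.95 [395.8 173.8  37.6  49.8] [0.422 0.04  0.016] [0.442 0.044 0.073] 1700
lens_yellow 0.64 [351.8 153.   36.5  47. ] [ 0.412 -0.046  0.016] [ 0.433 -0.036  0.073] 1413
lens_green 0.93 [317.4 135.2  34.1  46.3] [ 0.4   -0.125  0.016] [ 0.419 -0.111  0.073] 1327
lens_blue 0.9 [444.1 194.7  45.8  53.5] [0.427 0.121 0.016] [0.446 0.119 0.073] 1978
lens_blue 0.48 [398.1 172.5  39.1  49. ] [0.417 0.041 0.016] [0.438 0.046 0.073] 1624
tile_red 0.56 [393.6 196.6  56.8  20.8] [0.474 0.064 0.016] [0.522 0.084 0.073] 520
tile_yellow 0.63 [353.6 17
[... 699 characters left out ...]
yellow 0.68 [360.2 256.8 103.  167.9] [0.463 0.092 0.016] [ 0.483 -0.064  0.073] 3119
lens_green 0.58 [387.6 180.1  29.5  34.5] [ 0.438 -0.158  0.016] [ 0.439 -0.114  0.073] 600
lens_blue 0.82 [358.4 257.4  46.3  55.7] [0.465 0.094 0.016] [0.465 0.108 0.073] 1960
tile_red 0.82 [382.6 248.7  19.8  26.2] [0.433 0.067 0.016] [0.433 0.116 0.073] 299
tile_yellow 0.73 [392.6 220.8  16.5  15.4] [ 0.422 -0.011  0.016] [0.423 0.058 0.073] 170
tile_green 0.57 [398.5 196.6  11.7  19.1] [ 0.415 -0.095  0.016] [ 0.417 -0.023  0.073] 105
tile_blue 0.66 [354.9 281.2  55.6  30.7] [0.464 0.145 0.016] [0.461 0.183 0.073] 894
tile_blue 0.36 [356.1 258.   42.9  54. ] [0.468 0.096 0.016] [0.468 0.112 0.073] 1998
```

View pics/scene0.png

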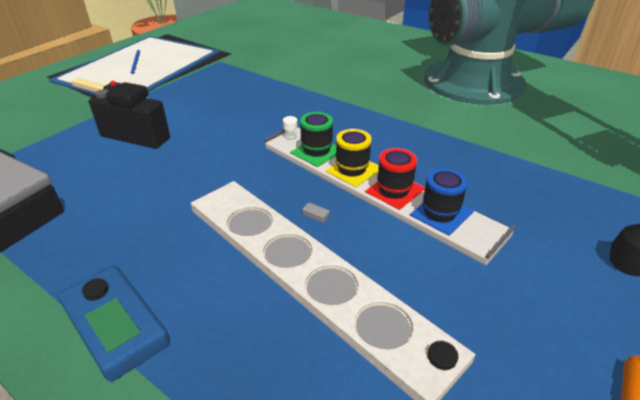

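View pics/side0.png

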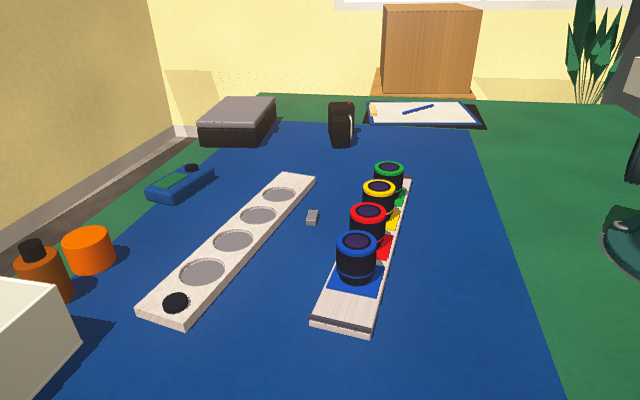

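Order from the left (+y) is blue, red, yellow, green. In the scene view their tops are at about (446,180), (398,160), (353,138) and (317,122). The recesses are at (384,326), (331,285), (288,250) and (249,221). Next I'll fit the two row poses.

```bash
cat > m.py <<'E'
from h import *
from scipy.optimize import least_squares
def ell(mask):
    c=max(cv2.findContours(mask.astype(np.uint8),cv2.RETR_EXTERNAL,cv2.CHAIN_APPROX_NONE)[0],key=cv2.contourArea)
    return c[:,0,:],cv2.fitEllipse(cv2.convexHull(c))
def ringmask(f,col,sil):
    h=cv2.cvtColor(f,cv2.COLOR_RGB2HSV);H,S,V=[h[:,:,i].astype(int) for i in range(3)]
    t={"red":0,"yellow":27,"green":65,"blue":109}[col]
    m=(np.minimum(abs(H-t),180-abs(H-t))<14)&(S>120)&(V>70)
    return m&sil
def recess(p):
    r=finder.silhouettes(p,"rack")[0]["pixels"].astype(np.uint8)
    cs=max(cv2.findContours(r,cv2.RETR_EXTERNAL,cv2.CHAIN_APPROX_NONE)[0],key=cv2.contourArea)
    full=np.zeros_like(r);cv2.fillConvexPoly(full,cv2.convexHull(cs),1)
    f=p["frame"].astype(int);g=f.mean(2);m=((full>0)&(g>110)&(g<178)).astype(np.uint8)
    m=cv2.morphologyEx(m,cv2.MORPH_OPEN,np.ones((5,5)))
    n,l,st,c=cv2.connectedComponentsWithStats(m)
    return [(st[i].tolist(),c[i].round(1).tolist()) for i in range(1,n) if st[i][4]>150]
E
python3 - <<'E'
from m import *
for n in["scene","side"]:
    p=eyes.snapshot(n)
    for col in["blue","red","yellow","green"]:
        s=finder.silhouettes(p,"lens_"+col)[0]["pixels"]
        m=ringmask(p["frame"],col,s)
        if m.sum()<40: print(col,"few");continue
        _,e=ell(m);print(n,col,np.round(e[0]),np.round(e[1]),atz(p,e[0],.0715).round(4))
    for st,c in recess(p): print("rec",st,c,atz(p,c,.010).round(4),atz(p,c,.016).round(4))
E
```

```text
scene blue [447. 182.] [27. 40.] [0.4716 0.1344 0.0715]
scene red [398. 160.] [25. 38.] [0.4641 0.059  0.0715]
yellow few
scene green [316. 122.] [20. 33.] [ 0.4426 -0.0961  0.0715]
rec [229, 210, 42, 26, 855] [249.4, 222.4] [ 0.6327 -0.0704  0.01  ] [ 0.6373 -0.0653  0.016 ]
rec [265, 237, 46, 30, 1102] [287.3, 251.8] [0.6459 0.0071 0.01  ] [0.6504 0.0111 0.016 ]
rec [247, 254, 176, 146, 1503] [339.6, 332.6] [0.707  0.1285 0.01  ] [0.7106 0.1307 0.016 ]
rec [307, 269, 49, 36, 1413] [331.4, 286.4] [0.6597 0.0849 0.01  ] [0.664  0.0878 0.016 ]
rec [357, 306, 56, 43, 1863] [383.5, 327.0] [0.6731 0.1626 0.01  ] [0.6772 0.1644 0.016 ]
side blue [356. 243.] [27. 41.] [0.465  0.1368 0.0715]
side red [368. 213.] [22. 36.] [0.4574 0.0615 0.0715]
side yellow [378. 188.] [18. 32.] [ 0.4483 -0.0167  0.0715]
side green [388. 168.] [15. 29.] [ 0.4368 -0.0938  0.0715]
rec [264, 189, 29, 13, 310] [278.2, 194.7] [ 0.6373 -0.0741  0.01  ] [ 0.6337 -0.0638  0.016 ]
rec [242, 208, 33, 16, 431] [257.4, 215.6] [0.6507 0.0037 0.01  ] [0.6469 0.0127 0.016 ]
rec [215, 232, 37, 20, 572] [232.9, 241.4] [0.6625 0.0825 0.01  ] [0.6584 0.0901 0.016 ]
rec [184, 250, 70, 79, 668] [216.2, 291.2] [0.6401 0.1905 0.01  ] [0.6364 0.1964 0.016 ]
rec [181, 261, 43, 25, 823] [202.1, 272.9] [0.6753 0.1603 0.01  ] [0.6711 0.1667 0.016 ]
```

Emit:
{"fn": "play_rows", "kwargs": {
  "rows": [
    {"linear":[-3.1,-1.95,0],"spin":0},
    {"linear":[-3.1,-1.95,0],"spin":0},
    {"linear":[-3.1,-1.95,0],"spin":0},
    {"linear":[-3.1,-1.95,0],"spin":0},
    {"linear":[-3.1,-1.95,0],"spin":0},
    {"linear":[-3.1,-1.95,0],"spin":0},
    {"linear":[-3.1,-1.95,0],"spin":0},
    {"linear":[-3.1,-1.95,0],"spin":0},
    {"linear":[-3.1,-1.95,0],"spin":0},
    {"linear":[-3.1,-1.95,0],"spin":0},
    {"linear":[-3.1,-1.95,0],"spin":0},
    {"linear":[-3.1,-1.95,0],"spin":0}
  ],
  "claw": 9.4
}}

```text
time: 2.7
tool_pos: [0.4694, 0.1348, 0.2198]
ee_rot: [3.141, 0.001, 2.721]
wrist_force: [0.6, 1.2, 1.0]
width: 0.094
```

Emit:
{"fn": "play_rows", "kwargs": {
  "rows": [
    {"linear":[0,0,0.5],"spin":7},
    {"linear":[0,0,0.5],"spin":7},
    {"linear":[0,0,0.5],"spin":7},
    {"linear":[0,0,0.5],"spin":7},
    {"linear":[0,0,0.5],"spin":7},
    {"linear":[0,0,0.5],"spin":7},
    {"linear":[0,0,0.5],"spin":7},
    {"linear":[0,0,0.5],"spin":7},
    {"linear":[0,0,0.5],"spin":7},
    {"linear":[0,0,0.5],"spin":7},
    {"linear":[0,0,0],"spin":4},
    {"linear":[0,0,0],"spin":0}
  ]
}}

```text
time: 3.7
tool_pos: [0.4684, 0.1364, 0.1691]
ee_rot: [-3.141, 0.0, 1.428]
wrist_force: [-0.5, 0.2, 0.1]
width: 0.0941
```

```bash
cat >> h.py <<'E'
from scipy.spatial.transform import Rotation as Ro
def to(x,y,z):
    s=robot.get_obs();R=Ro.from_euler("xyz",s["ee_rot"]).as_matrix()
    print("pos",np.round(s["tool_pos"],4),"yaw",np.degrees(s["ee_rot"]).round(1),"shift cm",(R.T@(np.array([x,y,z])-s["tool_pos"])*100).round(2),"t",round(s["time"],2),"w",round(s["width"],4))
def wrist_at(p,s,uv,z):
    d=np.array(uv)-[p["cx"],p["cy"]];r=np.hypot(*d);a=r/p["fx"]
    c=np.array([*(d/max(r,1e-9)*np.sin(a)),np.cos(a)]);M=np.array(p["mount"])
    R=Ro.from_euler("xyz",s["ee_rot"]).as_matrix()
    o=R@M[:3,3]+s["tool_pos"];v=R@M[:3,:3]@c
    return o+v*(z-o[2])/v[2]
E
python3 - <<'E'
from m import *
to(.4685,.137,.048)
s=robot.get_obs();p=eyes.snapshot("wrist");save(p,"w1.png")
for col in["blue","red","yellow","green"]:
    for r in finder.silhouettes(p,"lens_"+col)[:1]:
        m=ringmask(p["frame"],col,r["pixels"]);print(col,r["conf"],r["box"],m.sum())
        if m.sum()>60:
            _,e=ell(m);print(np.round(e[0]),np.round(e[1]),wrist_at(p,s,e[0],.0715).round(4))
E
```

```text
pos [0.4684 0.1364 0.1691] yaw [-180.     0.    81.8] shift cm [6.000e-02 1.000e-02 1.211e+01] t 3.7 w 0.0941
blue 0.59 [316.2, 212.1, 60.6, 68.9] 1420
[315. 213.] [56. 59.] [0.4644 0.1338 0.0715]
red 0.69 [319.1, 274.2, 57.5, 51.6] 941
[319. 280.] [53. 63.] [0.4585 0.0678 0.0715]
yellow 0.63 [321.1, 345.4, 51.8, 30.7] 647
[320. 349.] [37. 47.] [ 0.4479 -0.0187  0.0715]
green 0.39 [320.5, 336.0, 51.7, 16.7] 0
```

View pics/w1.png

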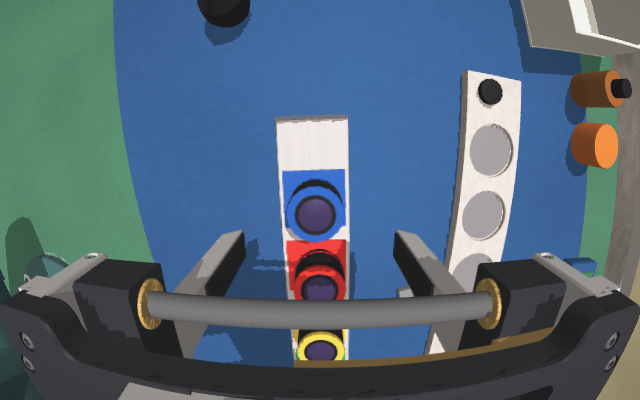

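The wrist view shows the blue lens centred at (315,214) between the fingers, about 3 mm toward the robot. The jaws straddle the row and clear the red lens.

Emit:
{"fn": "play_rows", "kwargs": {
  "rows": [
    {"linear":[0,-0.25,1.5],"spin":0},
    {"linear":[0,0,2],"spin":0},
    {"linear":[0,0,2],"spin":0},
    {"linear":[0,0,2],"spin":0},
    {"linear":[0,0,2],"spin":0},
    {"linear":[0,0,1.5],"spin":0},
    {"linear":[0,0,1.1],"spin":0},
    {"linear":[0,0,0],"spin":0}
  ]
}}

```text
time: 4.62
tool_pos: [0.4644, 0.1365, 0.046]
ee_rot: [-3.137, 0.001, 1.43]
wrist_force: [-0.8, -1.0, -0.2]
width: 0.0939
```

Emit:
{"fn": "play_rows", "kwargs": {
  "rows": [
    {"linear":[0,0,0],"spin":0},
    {"linear":[0,0,0],"spin":0},
    {"linear":[0,0,0],"spin":0},
    {"linear":[0,0,0],"spin":0},
    {"linear":[0,0,0],"spin":0},
    {"linear":[0,0,0],"spin":0},
    {"linear":[0,0,0],"spin":0},
    {"linear":[0,0,0],"spin":0}
  ],
  "claw": 4.5
}}

```text
time: 5.28
tool_pos: [0.4659, 0.137, 0.0488]
ee_rot: [-3.141, -0.0, 1.429]
wrist_force: [-1.8, 0.7, 3.4]
width: 0.0511
```

Emit:
{"fn": "play_rows", "kwargs": {
  "rows": [
    {"linear":[0,0,-0.8],"spin":0},
    {"linear":[0,0,-2],"spin":0},
    {"linear":[0,0,-2.2],"spin":0},
    {"linear":[0,0,-2.2],"spin":0},
    {"linear":[0,0,-2],"spin":0},
    {"linear":[0,0,-1],"spin":0}
  ]
}}

```text
time: 5.78
tool_pos: [0.4675, 0.137, 0.1535]
ee_rot: [3.137, -0.001, 1.429]
wrist_force: [0.1, -0.1, -1.2]
width: 0.0514
```

Emit:
{"fn": "play_rows", "kwargs": {
  "rows": [
    {"linear":[-0.7,0.8,0],"spin":0},
    {"linear":[-1.5,1.6,0],"spin":0},
    {"linear":[-2.1,2.3,0],"spin":0},
    {"linear":[-2.1,2.3,0],"spin":0},
    {"linear":[-2.1,2.3,0],"spin":0},
    {"linear":[-2.1,2.3,0],"spin":0},
    {"linear":[-2.1,2.3,0],"spin":0},
    {"linear":[-2.1,2.3,0],"spin":0},
    {"linear":[-1.7,1.9,0],"spin":0},
    {"linear":[-1,1.1,0],"spin":0},
    {"linear":[-0.4,0.4,0],"spin":0},
    {"linear":[0,0,0],"spin":0}
  ]
}}

```text
time: 6.78
tool_pos: [0.6347, -0.0697, 0.1479]
ee_rot: [-3.138, 0.0, 1.427]
wrist_force: [-0.1, -1.0, -2.2]
width: 0.0515
```

Run:
```python
from m import *
to(.635,-.068,.0435)
s=robot.get_obs();p=eyes.snapshot("wrist");save(p,"w2.png")
for r in recess(p): print(r,wrist_at(p,s,r[1],.010).round(4))
```

```text
pos [ 0.6347 -0.0697  0.1479] yaw [-179.8    0.    81.8] shift cm [ 0.17  0.04 10.44] t 6.78 w 0.0515
([290, 169, 58, 46, 2031], [317.8, 192.8]) [ 0.634  -0.0631  0.01  ]
```

View pics/w2.png

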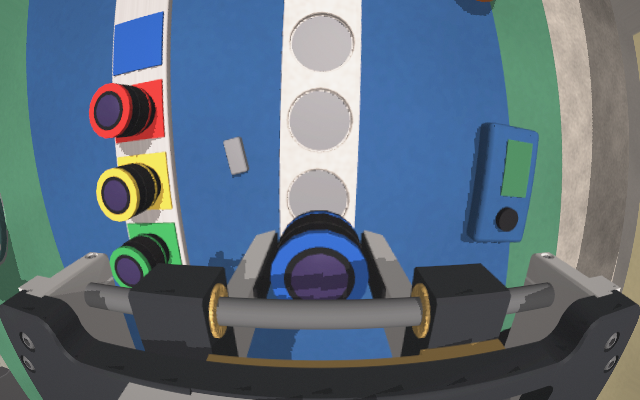

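Three empty recesses are visible at (322,42), (320,119) and (318,197). The blue lens is held upright over the fourth. I'll check the fit using the two recesses that aren't hidden.

Run:
```python
from m import *
s=robot.get_obs();p=eyes.snapshot("wrist")
for uv in [(322,42),(320,119)]: print(wrist_at(p,s,uv,.012).round(4))
```

```text
[0.6586 0.0872 0.012 ]
[0.6459 0.0109 0.012 ]
```

Emit:
{"fn": "play_rows", "kwargs": {
  "rows": [
    {"linear":[0.2,0,1],"spin":0},
    {"linear":[0,0,2],"spin":0},
    {"linear":[0,0,2],"spin":0},
    {"linear":[0,0,2],"spin":0},
    {"linear":[0,0,1.4],"spin":0},
    {"linear":[0,0,0.8],"spin":0},
    {"linear":[0,0,0.4],"spin":0},
    {"linear":[0,0,0.4],"spin":0},
    {"linear":[0,0,0.2],"spin":0},
    {"linear":[0,0,0],"spin":0},
    {"linear":[0,0,0],"spin":0}
  ]
}}

```text
time: 7.85
tool_pos: [0.6358, -0.0661, 0.0495]
ee_rot: [3.14, 0.0, 1.429]
wrist_force: [0.2, 0.1, -1.9]
width: 0.0515
```

Emit:
{"fn": "play_rows", "kwargs": {
  "rows": [
    {"linear":[0,0,0.2],"spin":0},
    {"linear":[0,0,0.2],"spin":0},
    {"linear":[0,0,0.1],"spin":0},
    {"linear":[0,0,0],"spin":0},
    {"linear":[0,0,0],"spin":0}
  ]
}}

```text
time: 8.27
tool_pos: [0.6354, -0.0661, 0.0439]
ee_rot: [3.141, -0.0, 1.429]
wrist_force: [-0.7, -0.2, 0.9]
width: 0.0512
```

Emit:
{"fn": "play_rows", "kwargs": {
  "rows": [
    {"linear":[0,0,0.05],"spin":0},
    {"linear":[0,0,0],"spin":0},
    {"linear":[0,0,0],"spin":0},
    {"linear":[0,0,0],"spin":0},
    {"linear":[0,0,0],"spin":0},
    {"linear":[0,0,0],"spin":0},
    {"linear":[0,0,0],"spin":0},
    {"linear":[0,0,0],"spin":0}
  ],
  "claw": 9.4
}}

```text
time: 8.93
tool_pos: [0.6352, -0.066, 0.043]
ee_rot: [3.142, -0.0, 1.429]
wrist_force: [-0.3, 0.5, -0.4]
width: 0.0937
```

Emit:
{"fn": "play_rows", "kwargs": {
  "rows": [
    {"linear":[0,0,-1],"spin":0},
    {"linear":[0,0,-2],"spin":0},
    {"linear":[0,0,-2.5],"spin":0},
    {"linear":[0,0,-2.5],"spin":0},
    {"linear":[0,0,-2],"spin":0},
    {"linear":[0,0,-0.8],"spin":0},
    {"linear":[0,0,0],"spin":0}
  ]
}}

```text
time: 9.52
tool_pos: [0.6369, -0.0663, 0.1549]
ee_rot: [3.135, 0.0, 1.429]
wrist_force: [0.7, -0.6, -0.4]
width: 0.0943
```

Run:
```python
from m import *
to(.4565,.0595,.15)
p=eyes.snapshot("side");save(p,"s1.png")
for c in["blue","red"]:
    r=finder.silhouettes(p,"lens_"+c)[0];m=ringmask(p["frame"],c,r["pixels"]);_,e=ell(m);print(c,r["conf"],e[0],atz(p,e[0],.0665).round(4),atz(p,e[0],.0715).round(4))
```

```text
pos [ 0.6369 -0.0663  0.1549] yaw [179.6   0.   81.9] shift cm [  9.91 -19.63   0.36] t 9.52 w 0.0943
blue 0.7 (276.3300476074219, 170.099609375) [ 0.6335 -0.0638  0.0665] [ 0.63   -0.0537  0.0715]
red 0.83 (367.5972595214844, 212.83367919921875) [0.4584 0.0531 0.0665] [0.4578 0.0612 0.0715]
```

View pics/s1.png

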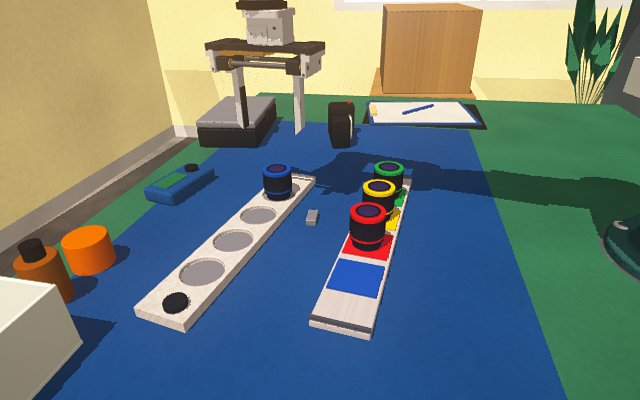

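Blue stands upright in the rightmost recess (ring at (276,170)), and the red lens at (368,213) is next.

Emit:
{"fn": "play_rows", "kwargs": {
  "rows": [
    {"linear":[0.4,-0.8,0],"spin":0},
    {"linear":[1,-2,0],"spin":0},
    {"linear":[1.3,-2.5,0],"spin":0},
    {"linear":[1.3,-2.5,0],"spin":0},
    {"linear":[1.3,-2.5,0],"spin":0},
    {"linear":[1.3,-2.5,0],"spin":0},
    {"linear":[1.3,-2.5,0],"spin":0},
    {"linear":[1,-2,0],"spin":0},
    {"linear":[0.7,-1.4,0],"spin":0},
    {"linear":[0.4,-0.7,0],"spin":0},
    {"linear":[0,0,0],"spin":0}
  ]
}}

```text
time: 10.58
tool_pos: [0.4554, 0.0613, 0.15]
ee_rot: [-3.14, -0.0, 1.431]
wrist_force: [-0.3, -0.2, 0.1]
width: 0.0937
```

Emit:
{"fn": "play_rows", "kwargs": {
  "rows": [
    {"linear":[0,0,1],"spin":0},
    {"linear":[0,0,2],"spin":0},
    {"linear":[0,0,2],"spin":0},
    {"linear":[0,0,2],"spin":0},
    {"linear":[0,0,1.5],"spin":0},
    {"linear":[0,0,1.2],"spin":0},
    {"linear":[0,0,0.65],"spin":0},
    {"linear":[0,0,0],"spin":0},
    {"linear":[0,0,0],"spin":0}
  ]
}}

```text
time: 11.33
tool_pos: [0.4574, 0.06, 0.0469]
ee_rot: [-3.14, 0.0, 1.429]
wrist_force: [-0.4, 0.5, 0.3]
width: 0.0941
```

Emit:
{"fn": "play_rows", "kwargs": {
  "rows": [
    {"linear":[0,0,0],"spin":0},
    {"linear":[0,0,0],"spin":0},
    {"linear":[0,0,0],"spin":0},
    {"linear":[0,0,0],"spin":0},
    {"linear":[0,0,0],"spin":0},
    {"linear":[0,0,0],"spin":0},
    {"linear":[0,0,0],"spin":0},
    {"linear":[0,0,0],"spin":0}
  ],
  "claw": 4.5
}}

```text
time: 12.0
tool_pos: [0.4574, 0.0604, 0.0477]
ee_rot: [3.141, -0.0, 1.429]
wrist_force: [1.1, -0.5, 0.6]
width: 0.0517
```

Emit:
{"fn": "play_rows", "kwargs": {
  "rows": [
    {"linear":[0,0,-0.8],"spin":0},
    {"linear":[0,0,-2],"spin":0},
    {"linear":[0,0,-2.2],"spin":0},
    {"linear":[0,0,-2.2],"spin":0},
    {"linear":[0,0,-2],"spin":0},
    {"linear":[0,0,-1.15],"spin":0}
  ]
}}

```text
time: 12.5
tool_pos: [0.4581, 0.0604, 0.1538]
ee_rot: [3.138, -0.001, 1.429]
wrist_force: [0.9, 0.3, -1.5]
width: 0.0514
```

Emit:
{"fn": "play_rows", "kwargs": {
  "rows": [
    {"linear":[-0.1,0.8,0],"spin":0},
    {"linear":[-0.2,1.8,0],"spin":0},
    {"linear":[-0.3,2.5,0],"spin":0},
    {"linear":[-0.3,2.5,0],"spin":0},
    {"linear":[-0.3,2.5,0],"spin":0},
    {"linear":[-0.3,2.5,0],"spin":0},
    {"linear":[-0.3,2.5,0],"spin":0},
    {"linear":[-0.2,2.2,0],"spin":0},
    {"linear":[-0.2,1.4,0],"spin":0},
    {"linear":[-0.1,0.8,0],"spin":0},
    {"linear":[0,0,0],"spin":0},
    {"linear":[0,0,0],"spin":0}
  ]
}}

```text
time: 13.5
tool_pos: [0.6464, 0.01, 0.1493]
ee_rot: [-3.138, 0.0, 1.429]
wrist_force: [0.5, 0.7, -1.5]
width: 0.0514
```

Emit:
{"fn": "play_rows", "kwargs": {
  "rows": [
    {"linear":[0,0,1],"spin":0},
    {"linear":[0,0,2],"spin":0},
    {"linear":[0,0,2],"spin":0},
    {"linear":[0,0,2],"spin":0},
    {"linear":[0,0,1.5],"spin":0},
    {"linear":[0,0,0.8],"spin":0},
    {"linear":[0,0,0.5],"spin":0},
    {"linear":[0,0,0.4],"spin":0},
    {"linear":[0,0,0.3],"spin":0},
    {"linear":[0,0,0.3],"spin":0},
    {"linear":[0,0,0],"spin":0},
    {"linear":[0,0,0],"spin":0}
  ]
}}

```text
time: 14.5
tool_pos: [0.6474, 0.01, 0.0436]
ee_rot: [3.141, -0.0, 1.429]
wrist_force: [0.3, 0.1, -2.0]
width: 0.0518
```

Emit:
{"fn": "play_rows", "kwargs": {
  "rows": [
    {"linear":[0,0,0.1],"spin":0},
    {"linear":[0,0,0],"spin":0},
    {"linear":[0,0,0],"spin":0}
  ]
}}

```text
time: 14.75
tool_pos: [0.6477, 0.01, 0.0428]
ee_rot: [3.14, -0.0, 1.429]
wrist_force: [-0.2, -0.6, -0.6]
width: 0.0514
```

Emit:
{"fn": "play_rows", "kwargs": {
  "rows": [
    {"linear":[0,0,0],"spin":0},
    {"linear":[0,0,0],"spin":0},
    {"linear":[0,0,0],"spin":0},
    {"linear":[0,0,0],"spin":0},
    {"linear":[0,0,0],"spin":0},
    {"linear":[0,0,0],"spin":0},
    {"linear":[0,0,0],"spin":0},
    {"linear":[0,0,0],"spin":0}
  ],
  "claw": 9.4
}}

```text
time: 15.42
tool_pos: [0.6471, 0.0101, 0.042]
ee_rot: [3.142, -0.0, 1.429]
wrist_force: [0.1, 0.4, 0.0]
width: 0.0942
```

Emit:
{"fn": "play_rows", "kwargs": {
  "rows": [
    {"linear":[0,0,-1],"spin":0},
    {"linear":[0,0,-2],"spin":0},
    {"linear":[0,0,-2.5],"spin":0},
    {"linear":[0,0,-2.5],"spin":0},
    {"linear":[0,0,-2],"spin":0},
    {"linear":[0,0,-0.9],"spin":0},
    {"linear":[0,0,0],"spin":0}
  ]
}}

```text
time: 16.0
tool_pos: [0.6488, 0.01, 0.1552]
ee_rot: [3.135, -0.001, 1.429]
wrist_force: [0.1, -0.5, 0.3]
width: 0.0934
```

Run:
```python
from m import *
to(.448,-.018,.15)
for n in ["side","scene"]:
  p=eyes.snapshot(n);save(p,n+"2.png")
  for c in["blue","red","yellow","green"]:
    r=finder.silhouettes(p,"lens_"+c)[0];m=ringmask(p["frame"],c,r["pixels"]);
    if m.sum()>40: _,e=ell(m);print(n,c,r["conf"],np.round(e[0]),atz(p,e[0],.0665).round(4),atz(p,e[0],.0715).round(4))
```

```text
pos [0.6488 0.01   0.1552] yaw [179.6  -0.   81.9] shift cm [ -5.6  -19.49   0.38] t 16.0 w 0.0934
side blue 0.98 [277. 170.] [ 0.6337 -0.0657  0.0665] [ 0.6301 -0.0556  0.0715]
side red 0.61 [255. 189.] [0.6462 0.0124 0.0665] [0.6425 0.0212 0.0715]
side yellow 0.66 [379. 188.] [ 0.4482 -0.0262  0.0665] [ 0.4477 -0.0168  0.0715]
side green 0.96 [389. 168.] [ 0.4365 -0.1048  0.0665] [ 0.4363 -0.094   0.0715]
scene blue 0.57 [244. 194.] [ 0.6399 -0.0663  0.0665] [ 0.6443 -0.0614  0.0715]
scene red 0.88 [283. 222.] [0.6523 0.0085 0.0665] [0.6565 0.0123 0.0715]
scene yellow 0.93 [353. 140.] [ 0.4482 -0.0237  0.0665] [ 0.4553 -0.0194  0.0715]
scene green 0.56 [305. 122.] [ 0.4463 -0.1161  0.0665] [ 0.4533 -0.1106  0.0715]
```

View pics/side2.png

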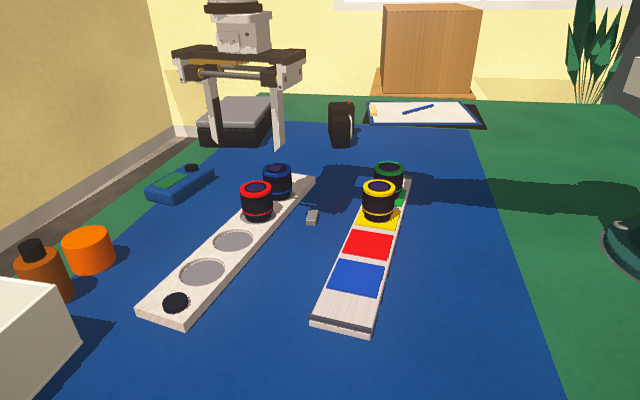

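Red stands in the second recess at (256,189), upright. Yellow is next.

Emit:
{"fn": "play_rows", "kwargs": {
  "rows": [
    {"linear":[-0.2,-0.8,0],"spin":0},
    {"linear":[-0.6,-2,0],"spin":0},
    {"linear":[-0.7,-2.5,0],"spin":0},
    {"linear":[-0.7,-2.5,0],"spin":0},
    {"linear":[-0.7,-2.5,0],"spin":0},
    {"linear":[-0.7,-2.5,0],"spin":0},
    {"linear":[-0.7,-2.5,0],"spin":0},
    {"linear":[-0.6,-2,0],"spin":0},
    {"linear":[-0.4,-1.3,0],"spin":0},
    {"linear":[-0.3,-0.7,0],"spin":0},
    {"linear":[0,0,0],"spin":0}
  ]
}}

```text
time: 17.42
tool_pos: [0.4469, -0.0184, 0.1513]
ee_rot: [3.141, 0.0, 1.429]
wrist_force: [1.0, 1.2, 0.2]
width: 0.0937
```

Emit:
{"fn": "play_rows", "kwargs": {
  "rows": [
    {"linear":[0,0,1],"spin":0},
    {"linear":[0,0,2],"spin":0},
    {"linear":[0,0,2],"spin":0},
    {"linear":[0,0,2],"spin":0},
    {"linear":[0,0,1.5],"spin":0},
    {"linear":[0,0,1.2],"spin":0},
    {"linear":[0,0,0.65],"spin":0},
    {"linear":[0,0,0],"spin":0},
    {"linear":[0,0,0],"spin":0}
  ]
}}

```text
time: 18.17
tool_pos: [0.4484, -0.0181, 0.0471]
ee_rot: [-3.141, -0.0, 1.429]
wrist_force: [-0.6, -0.0, 0.4]
width: 0.0938
```

Emit:
{"fn": "play_rows", "kwargs": {
  "rows": [
    {"linear":[0,0,0],"spin":0},
    {"linear":[0,0,0],"spin":0},
    {"linear":[0,0,0],"spin":0},
    {"linear":[0,0,0],"spin":0},
    {"linear":[0,0,0],"spin":0},
    {"linear":[0,0,0],"spin":0},
    {"linear":[0,0,0],"spin":0},
    {"linear":[0,0,0],"spin":0}
  ],
  "claw": 4.5
}}

```text
time: 18.83
tool_pos: [0.4481, -0.0181, 0.0476]
ee_rot: [-3.142, -0.0, 1.429]
wrist_force: [-0.4, 0.4, 1.1]
width: 0.0519
```

Emit:
{"fn": "play_rows", "kwargs": {
  "rows": [
    {"linear":[0,0,-0.8],"spin":0},
    {"linear":[0,0,-2],"spin":0},
    {"linear":[0,0,-2.2],"spin":0},
    {"linear":[0,0,-2.2],"spin":0},
    {"linear":[0,0,-2],"spin":0},
    {"linear":[0,0,-1.15],"spin":0}
  ]
}}

```text
time: 19.33
tool_pos: [0.449, -0.0183, 0.1536]
ee_rot: [3.138, -0.0, 1.429]
wrist_force: [-0.2, -0.7, -1.7]
width: 0.0515
```

Emit:
{"fn": "play_rows", "kwargs": {
  "rows": [
    {"linear":[0.6,0.8,0],"spin":0},
    {"linear":[1.2,1.8,0],"spin":0},
    {"linear":[1.7,2.5,0],"spin":0},
    {"linear":[1.7,2.5,0],"spin":0},
    {"linear":[1.7,2.5,0],"spin":0},
    {"linear":[1.7,2.5,0],"spin":0},
    {"linear":[1.7,2.5,0],"spin":0},
    {"linear":[1.5,2.2,0],"spin":0},
    {"linear":[1,1.4,0],"spin":0},
    {"linear":[0.6,0.8,0],"spin":0},
    {"linear":[0,0,0],"spin":0},
    {"linear":[0,0,0],"spin":0}
  ]
}}

```text
time: 20.33
tool_pos: [0.6595, 0.0875, 0.1483]
ee_rot: [-3.138, 0.001, 1.43]
wrist_force: [-0.9, -0.0, -4.1]
width: 0.0513
```

Emit:
{"fn": "play_rows", "kwargs": {
  "rows": [
    {"linear":[0,0,1],"spin":0},
    {"linear":[0,0,2],"spin":0},
    {"linear":[0,0,2],"spin":0},
    {"linear":[0,0,2],"spin":0},
    {"linear":[0,0,1.5],"spin":0},
    {"linear":[0,0,0.8],"spin":0},
    {"linear":[0,0,0.5],"spin":0},
    {"linear":[0,0,0.4],"spin":0},
    {"linear":[0,0,0.3],"spin":0},
    {"linear":[0,0,0.4],"spin":0},
    {"linear":[0,0,0],"spin":0},
    {"linear":[0,0,0],"spin":0}
  ]
}}

```text
time: 21.33
tool_pos: [0.6605, 0.087, 0.0427]
ee_rot: [3.14, -0.0, 1.429]
wrist_force: [0.1, -0.4, -2.0]
width: 0.0515
```

Emit:
{"fn": "play_rows", "kwargs": {
  "rows": [
    {"linear":[0,0,0.05],"spin":0},
    {"linear":[0,0,0],"spin":0},
    {"linear":[0,0,0],"spin":0}
  ]
}}

```text
time: 21.58
tool_pos: [0.6605, 0.087, 0.0427]
ee_rot: [3.14, -0.0, 1.429]
wrist_force: [-2.1, 0.8, 3.2]
width: 0.0518
```

Emit:
{"fn": "play_rows", "kwargs": {
  "rows": [
    {"linear":[0,0,0],"spin":0},
    {"linear":[0,0,0],"spin":0},
    {"linear":[0,0,0],"spin":0},
    {"linear":[0,0,0],"spin":0},
    {"linear":[0,0,0],"spin":0},
    {"linear":[0,0,0],"spin":0},
    {"linear":[0,0,0],"spin":0},
    {"linear":[0,0,0],"spin":0}
  ],
  "claw": 9.4
}}

```text
time: 22.25
tool_pos: [0.6601, 0.087, 0.0415]
ee_rot: [3.142, -0.0, 1.429]
wrist_force: [0.3, -1.3, 0.0]
width: 0.0938
```

Emit:
{"fn": "play_rows", "kwargs": {
  "rows": [
    {"linear":[0,0,-1],"spin":0},
    {"linear":[0,0,-2],"spin":0},
    {"linear":[0,0,-2.5],"spin":0},
    {"linear":[0,0,-2.5],"spin":0},
    {"linear":[0,0,-2],"spin":0},
    {"linear":[0,0,-0.95],"spin":0},
    {"linear":[0,0,0],"spin":0}
  ]
}}

```text
time: 22.83
tool_pos: [0.6619, 0.0871, 0.1554]
ee_rot: [3.134, -0.001, 1.429]
wrist_force: [-0.0, -0.8, 0.1]
width: 0.0939
```

Run:
```python
from m import *
to(.4385,-.0955,.15)
p=eyes.snapshot("scene");save(p,"scene3.png")
```

```text
pos [0.6619 0.0871 0.1554] yaw [ 1.796e+02 -1.000e-01  8.190e+01] shift cm [-21.23 -19.54   0.37] t 22.83 w 0.0939
```

View pics/scene3.png

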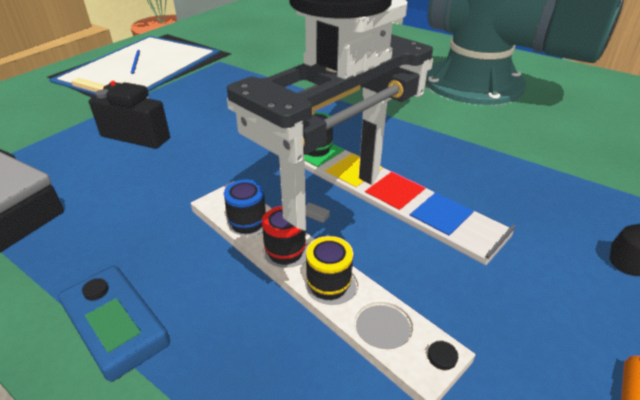

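Blue, red and yellow stand upright in the recesses at (245,192), (284,222) and (330,253). Only green is left.

Emit:
{"fn": "play_rows", "kwargs": {
  "rows": [
    {"linear":[-0.7,-0.7,0],"spin":0},
    {"linear":[-1.6,-1.4,0],"spin":0},
    {"linear":[-2.5,-2.3,0],"spin":0},
    {"linear":[-2.5,-2.3,0],"spin":0},
    {"linear":[-2.5,-2.3,0],"spin":0},
    {"linear":[-2.5,-2.3,0],"spin":0},
    {"linear":[-2.5,-2.3,0],"spin":0},
    {"linear":[-2.5,-2.3,0],"spin":0},
    {"linear":[-2,-1.8,0],"spin":0},
    {"linear":[-1.2,-1.1,0],"spin":0},
    {"linear":[-0.7,-0.6,0],"spin":0},
    {"linear":[0,0,0],"spin":0}
  ]
}}

```text
time: 23.88
tool_pos: [0.4364, -0.0961, 0.1495]
ee_rot: [-3.139, -0.0, 1.427]
wrist_force: [0.9, 0.3, 0.7]
width: 0.0942
```

Run:
```python
from m import *
to(.4385,-.0955,.048)
s=robot.get_obs();p=eyes.snapshot("wrist");save(p,"w4.png")
r=finder.silhouettes(p,"lens_green")[0];print(r["conf"],r["box"])
```

```text
pos [ 0.4364 -0.0961  0.1495] yaw [-179.8   -0.    81.8] shift cm [ 0.09  0.23 10.15] t 23.88 w 0.0942
0.93 [319.9, 217.6, 59.2, 72.5]
```

View pics/w4.png

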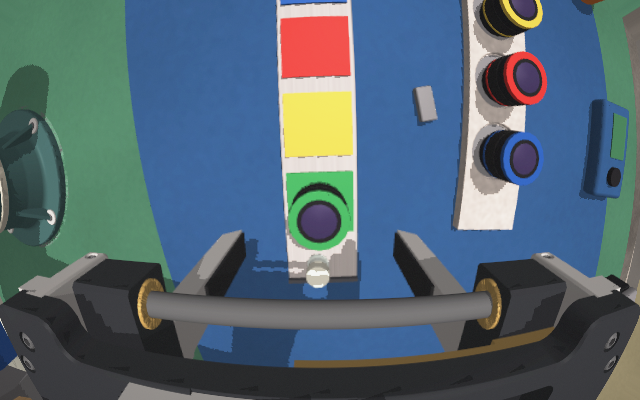

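Green is centred between the fingers at (320,218), and the jar at (317,277) is clear of them.

Emit:
{"fn": "play_rows", "kwargs": {
  "rows": [
    {"linear":[0,0,1],"spin":0},
    {"linear":[0,0,2],"spin":0},
    {"linear":[0,0,2],"spin":0},
    {"linear":[0,0,2],"spin":0},
    {"linear":[0,0,1.5],"spin":0},
    {"linear":[0,0,1.2],"spin":0},
    {"linear":[0,0,0.65],"spin":0},
    {"linear":[0,0,0],"spin":0},
    {"linear":[0,0,0],"spin":0}
  ]
}}

```text
time: 24.73
tool_pos: [0.4383, -0.095, 0.047]
ee_rot: [-3.141, -0.0, 1.43]
wrist_force: [0.2, 0.5, 0.1]
width: 0.0938
```

Emit:
{"fn": "play_rows", "kwargs": {
  "rows": [
    {"linear":[0,0,0],"spin":0},
    {"linear":[0,0,0],"spin":0},
    {"linear":[0,0,0],"spin":0},
    {"linear":[0,0,0],"spin":0},
    {"linear":[0,0,0],"spin":0},
    {"linear":[0,0,0],"spin":0},
    {"linear":[0,0,0],"spin":0},
    {"linear":[0,0,0],"spin":0}
  ],
  "claw": 4.5
}}

```text
time: 25.4
tool_pos: [0.4375, -0.0955, 0.0476]
ee_rot: [-3.14, -0.0, 1.429]
wrist_force: [-2.0, 0.9, 2.4]
width: 0.0516
```

Emit:
{"fn": "play_rows", "kwargs": {
  "rows": [
    {"linear":[0,0,-0.8],"spin":0},
    {"linear":[0,0,-2],"spin":0},
    {"linear":[0,0,-2.2],"spin":0},
    {"linear":[0,0,-2.2],"spin":0},
    {"linear":[0,0,-2],"spin":0},
    {"linear":[0,0,-1.15],"spin":0},
    {"linear":[0,0,0],"spin":0}
  ]
}}

```text
time: 25.98
tool_pos: [0.44, -0.0961, 0.1541]
ee_rot: [3.135, 0.001, 1.429]
wrist_force: [-0.2, 0.5, -2.8]
width: 0.051
```

Emit:
{"fn": "play_rows", "kwargs": {
  "rows": [
    {"linear":[0.8,0.55,0],"spin":0},
    {"linear":[1.8,1.2,0],"spin":0},
    {"linear":[3.1,2.1,0],"spin":0},
    {"linear":[3.1,2.1,0],"spin":0},
    {"linear":[3.1,2.1,0],"spin":0},
    {"linear":[3.1,2.1,0],"spin":0},
    {"linear":[3.1,2.1,0],"spin":0},
    {"linear":[3.1,2.1,0],"spin":0},
    {"linear":[3.1,2.1,0],"spin":0},
    {"linear":[2.4,1.6,0],"spin":0},
    {"linear":[1.5,1,0],"spin":0},
    {"linear":[0.8,0.5,0],"spin":0}
  ]
}}

```text
time: 26.98
tool_pos: [0.6726, 0.167, 0.1467]
ee_rot: [-3.137, 0.0, 1.432]
wrist_force: [0.3, -0.5, -2.5]
width: 0.0512
```

Emit:
{"fn": "play_rows", "kwargs": {
  "rows": [
    {"linear":[0,0,0],"spin":0},
    {"linear":[0,0,0],"spin":0},
    {"linear":[0,0,0],"spin":0}
  ]
}}

```text
time: 27.23
tool_pos: [0.6717, 0.1631, 0.1502]
ee_rot: [-3.14, 0.001, 1.428]
wrist_force: [0.5, -0.4, -2.8]
width: 0.0515
```

Run:
```python
from m import *
to(.673,.164,.0425)
```

```text
pos [0.6717 0.1631 0.1502] yaw [-1.799e+02  1.000e-01  8.180e+01] shift cm [ 0.12  0.13 10.77] t 27.23 w 0.0515
```

Emit:
{"fn": "play_rows", "kwargs": {
  "rows": [
    {"linear":[0,0.1,1],"spin":0},
    {"linear":[0,0,2],"spin":0},
    {"linear":[0,0,2],"spin":0},
    {"linear":[0,0,2],"spin":0},
    {"linear":[0,0,1.5],"spin":0},
    {"linear":[0,0,0.8],"spin":0},
    {"linear":[0,0,0.5],"spin":0},
    {"linear":[0,0,0.4],"spin":0},
    {"linear":[0,0,0.3],"spin":0},
    {"linear":[0,0,0.4],"spin":0},
    {"linear":[0,0,0.05],"spin":0},
    {"linear":[0,0,0],"spin":0}
  ]
}}

```text
time: 28.23
tool_pos: [0.6744, 0.1639, 0.0426]
ee_rot: [3.139, -0.001, 1.429]
wrist_force: [2.0, 0.1, -1.3]
width: 0.0513
```

Emit:
{"fn": "play_rows", "kwargs": {
  "rows": [
    {"linear":[0,0,0],"spin":0},
    {"linear":[0,0,0],"spin":0},
    {"linear":[0,0,0],"spin":0}
  ]
}}

```text
time: 28.48
tool_pos: [0.6744, 0.1639, 0.0426]
ee_rot: [3.139, -0.001, 1.429]
wrist_force: [0.8, 0.2, 1.4]
width: 0.0512
```

Emit:
{"fn": "play_rows", "kwargs": {
  "rows": [
    {"linear":[0,0,0],"spin":0},
    {"linear":[0,0,0],"spin":0},
    {"linear":[0,0,0],"spin":0},
    {"linear":[0,0,0],"spin":0},
    {"linear":[0,0,0],"spin":0},
    {"linear":[0,0,0],"spin":0},
    {"linear":[0,0,0],"spin":0},
    {"linear":[0,0,0],"spin":0}
  ],
  "claw": 9.4
}}

```text
time: 29.15
tool_pos: [0.6735, 0.1639, 0.0415]
ee_rot: [-3.142, -0.0, 1.429]
wrist_force: [0.4, 0.2, 0.8]
width: 0.0937
```

Emit:
{"fn": "play_rows", "kwargs": {
  "rows": [
    {"linear":[0,0,-1],"spin":0},
    {"linear":[0,0,-2],"spin":0},
    {"linear":[0,0,-2.5],"spin":0},
    {"linear":[0,0,-2.5],"spin":0},
    {"linear":[0,0,-2],"spin":0},
    {"linear":[0,0,-2],"spin":0},
    {"linear":[0,-2.5,-2],"spin":0},
    {"linear":[0,-3,0],"spin":0},
    {"linear":[0,-3,0],"spin":0},
    {"linear":[0,-3,0],"spin":0},
    {"linear":[0,-3,0],"spin":0},
    {"linear":[0,0,0],"spin":0}
  ]
}}

```text
time: 30.15
tool_pos: [0.5251, 0.1852, 0.1823]
ee_rot: [-3.139, -0.0, 1.432]
wrist_force: [0.2, -0.4, -0.1]
width: 0.0942
```

Run:
```python
from m import *
im=[]
for n in ["side","scene"]:
  p=eyes.snapshot(n);im.append(p["frame"][100:,100:500] if n=="side" else p["frame"][100:,150:550])
  for c in["blue","red","yellow","green"]:
    r=finder.silhouettes(p,"lens_"+c)[0];m=ringmask(p["frame"],c,r["pixels"]);
    if m.sum()>40: _,e=ell(m);print(n,c,round(r["conf"],2),np.round(e[0]),atz(p,e[0],.0665).round(4))
cv2.imwrite("pics/end.png",np.hstack(im)[:,:,::-1])
```

```text
side blue 0.86 [276. 170.] [ 0.6337 -0.0637  0.0665]
side red 0.73 [255. 189.] [0.6464 0.0128 0.0665]
side yellow 0.67 [230. 212.] [0.6583 0.0869 0.0665]
side green 0.65 [196. 241.] [0.6727 0.1628 0.0665]
scene blue 0.74 [244. 194.] [ 0.6397 -0.0662  0.0665]
scene red 0.67 [283. 222.] [0.6522 0.009  0.0665]
scene yellow 0.84 [329. 255.] [0.6653 0.0843 0.0665]
scene green 0.79 [384. 295.] [0.6786 0.1603 0.0665]
```

View pics/end.png

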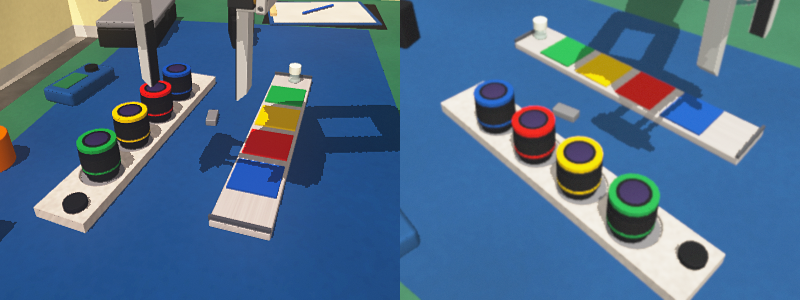

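Both final views show all four lenses upright in the recesses. From the right they are blue, red, yellow and green, and the gripper is clear of everything.

```bash
python3 -c "
from bench import robot
print(robot.close_job())"
```

```text
the job is handed in; nothing more can be done
None
```

All four lenses are now in the white rack in reverse order, and I handed the job in at about 30 s of the 88 s allowed. From the right (-y) end they stand blue, red, yellow, green; on the source rack, blue was leftmost.

- **Final look:** the last side and scene pictures show all four upright, glass up, each in its own recess. The jar and the cap are in place, and the gripper was open and clear.
- **Position:** the ring positions from both cameras match the recess centres within about 6 mm. The two cameras differ from each other by up to about 7 mm, and the foot has about 9 mm of play in the recess.
- **Seating:** I judged that each lens is fully down from the release height, the change in wrist force as it touched, and the pictures. I had no direct measure of depth.
- **Forces:** the highest wrist force I saw, read at the end of each move, was about 4 N.
- **Detection errors:** the networks gave a few poor results for single rings: a yellow ring missed in one picture, and a green position spoilt by the gripper blocking the view. I used the other camera's reading or the fitted row line instead.

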